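# Clear the reading plate and hold the mirror in the lamp's beam

### The job

Sweep the four metal offcuts off the white reading plate onto the bench with the scraper block, touching them with nothing else, and set the block down on the bench, off the plate. Then draw the mirror out of its rack slot and finish while holding it still in the middle of the lamp's beam, straight above the middle of the plate, with its silver face turned to the lamp and leaning over at 45 degrees so that it would send the light down onto the plate (silver face to lamp and plate, grip tab leaning towards the lamp); keep it in the gripper there. Leave the two filters in the rack and the other things on the bench as they are.

Things in the scene. Friction and masses are not known exactly. Their poses are not given: they have to be found in the camera images.
- stand: Fixed stand: white reading plate 160 x 160 x 20 mm thick on the bench, black ring and dot at its centre; a strip 50 wide, 4 thick runs from its +y side to a blue lamp (258 to 380 mm from the centre along +y, 110 wide, 207 tall) that shines level along -y, beam 160 mm above the bench. Origin on the bench under the plate's centre; x, y along the plate's sides, +y to the lamp.
- plate_mid (a point): Centre of the reading plate's top face, 20 mm above the bench, at the black dot.
- crossing (a point): The point on the lamp's beam axis straight above the middle of the reading plate, 160 mm above the bench: the place for the middle of the mirror.
- lens (a point): Front of the lamp's round pale-yellow lens, 256 mm from the crossing point along the stand's +y.
- rack: Fixed wooden rack, 210 (x) x 110 (y) x 40 mm tall, with three slots open at the top, at x = -75, 0 and +75 mm, each 11 mm (x) by 83 mm (y) and 30 mm deep. The mirror and the two filters stand in the slots, in any order. Origin on the bench under its centre.
- mirror: Mirror in a black frame 80 mm wide (y), 8 thick (x), 80 tall (z); pale silver glass on the +x face, black back. A grey grip tab, 12 thick (x), 30 wide (y), rises from the middle of the top edge, 80 to 125 mm above the lower edge. About 0.12 kg. Starts upright, 30 mm deep in a rack slot, lower edge 10 mm above the bench. Origin: centre of the lower edge; z towards the tab.
- mirror_mid (a point): Middle of the mirror's frame, 40 mm above its lower edge.
- scraper: Scraper block standing on the bench: a pale wooden block with a black rubber foot, 34 mm thick (x), 150 mm long (y), 60 mm tall, about 0.16 kg. Origin at the centre of its underside, z up. Grip it across the 34 mm, high up.
- scraper_mid (a point): Middle of the scraper block, 30 mm above its underside; 30 mm above the bench when it stands on it, about 17 mm when it lies on its side.
- chip0: Loose metal offcut (brass, 18 x 13 mm, 10 mm tall, about 18 g) lying on the reading plate, within 65 mm of its centre along both sides. Origin at its middle: 25 mm above the bench on the plate, about 5 mm when on the bench.
- chip1: Loose metal offcut (copper-coloured, 16 x 16 mm, 10 mm tall, about 18 g) lying on the reading plate, within 65 mm of its centre along both sides. Origin at its middle: 25 mm above the bench on the plate, about 5 mm when on the bench.
- chip2: Loose metal offcut (round brass, 18 diameter mm, 10 mm tall, about 18 g) lying on the reading plate, within 65 mm of its centre along both sides. Origin at its middle: 25 mm above the bench on the plate, about 5 mm when on the bench.
- chip3: Loose metal offcut (dark steel, 14 x 20 mm, 10 mm tall, about 18 g) lying on the reading plate, within 65 mm of its centre along both sides. Origin at its middle: 25 mm above the bench on the plate, about 5 mm when on the bench.
- red_filter: Red square filter plate, same frame and grey tab as the mirror (80 wide, 8 thick, 125 tall with tab), standing in another slot of the rack; leave it there. Origin at the centre of its lower edge, z up.
- green_filter: Green square filter plate, same frame and grey tab as the mirror (80 wide, 8 thick, 125 tall with tab), standing in another slot of the rack; leave it there. Origin at the centre of its lower edge, z up.
- v_stand_a: Black V-topped stand on a light wooden 60 x 60 mm foot, 95 mm tall, loose on the bench; a bystander. Origin under its foot's centre.
- v_stand_b: Black V-topped stand on a light wooden 60 x 60 mm foot, 95 mm tall, loose on the bench; a bystander. Origin under its foot's centre.
- bobbin: White bobbin with copper winding, 52 mm diameter, 42 mm tall, loose; a bystander. Origin under its centre.
- weight: Brass weight with a small knob, 48 mm diameter, 62 mm tall, loose; a bystander. Origin under its centre.
Things that resemble listed ones, but are neither listed nor needed, are in the scene too. Several things have the shape of the rack; the one meant has the colours described above. Leave any turquoise look-alike of the mirror alone.

How it is judged:
By the outcome, as a careful person would: the job done as asked, in the order asked, and still so for the second after the job is handed in, while the arm keeps its last pose, push and grip.
It also fails if it takes over 61 s, if anything falls off the work surface, if the arm or the gripper's body presses on something with over 40 N, if the wrist force passes 120 N, or if a joint passes its speed limit or range.

### The arm

A 7-joint arm with a two-finger parallel gripper is mounted at the origin on the work surface. World frame = base frame: x ahead of the robot, y to its left, z up, the work surface at z = 0. Lengths are in m, angles in rad, forces in N, time in s.
With the tool pointing down it reaches from about 0.4 to 0.85 m from the base axis. Payload 10.4 kg.
Tool frame: the origin (TCP) lies between the finger pads; the fingertips stand r.nose_length ahead of it and the grasp point (between the pads) lies 6 mm ahead of it (r.nose_length is the distance from the TCP to the fingertips, in m); z points along the fingers, x is the direction in which the jaws open and shut, and the axes are right-handed (so a half turn about z gives the same grasp; the last joint's range is limited). The gripper opens to 87 mm and grips with 3 to 60 N. Pads are 19 mm wide; open, the fingers measure 117 mm over their backs; the gripper's body (75 mm by 190 mm) begins 51 mm behind the grasp point.
Start: joints at [-1.205, 0.332, -0.065, 1.46, 0.022, 1.35, -0.088], TCP at [0.237, 0.578, 0.212] pointing down, gripper open.
Joint ranges: [-2.6, 2.6], [-0.5, 2.12], [-1.47, 1.34], [0.16, 2.42], [-1.27, 4.41], [0.06, 2.06], [-2.6, 2.6]. Speed limits (rad/s): [2.22, 2.22, 2.79, 2.79, 3.14, 3.14, 3.14].

### API

Orientations are given as a unit quaternion [x, y, z, w].
In Python, from bench import r gives the robot as it stands. The module is installed in compiled form; this text tells all that it offers.
- The arm moves only by the shell command python3 -m creep 'ROWS' [OPENING] [FORCE]. ROWS is JSON, a list of rows, each an object of numbers: "x", "y", "z": the shift along the world's x, y, z in m; "spin": the turn about the world's z in degrees. In form: [{"x": .., "y": .., "z": .., "spin": ..}, ...]. A call has 1 to 12 rows; each row is the pose to reach, as a shift and turn from the pose commanded when the call began; what a row does not reach only later rows make up. A row lasts 1/8 s, in which the tool goes at most 62.5 mm and 10.7 degrees, less where a joint would pass 70% of its speed; a pose out of reach is approached as far as the arm can. A call with a gripper value outside its range is refused whole. OPENING is the finger opening in m, from 0 to 0.087, set as the call begins (- or left out, the last holds). The fingers move at their own pace and stop on an object; FORCE is the grip in N (left out, the last holds). Time passes only in rows, so rows that repeat a pose let the fingers close. It gives the time, the measured TCP pose, the force and the opening at its end, in the units of the state.
- r.read_state(): the state, without advancing time (a new reading comes with each control period).
- r.camera(name): name is "scene" or "top"; returns a dict with "pixels" (480x640x3 uint8, blue, green, red), "z_map" (480x640 float32, m along the optical axis (not along the pixel's ray), 0 where there is no reading), "K" (3x3 intrinsics, pixels), "k1" (the pictures are not rectified: a ray, as slopes to the right and down, at radius r is drawn at 1 + k1 r^2 times it, then the intrinsics apply), "R" (3x3) and "t" (3): a world point X has camera coordinates R X + t. Camera axes: x right, y down, z forward; pixel columns grow to the right and rows downward; lengths in m; the calibration is good to about 2 mm. A picture is of the moment at which its call begins.
- r.close_job(): hands the job in, once; it reports no verdict.
The state is a dict: "time": time; "joint_positions": joint angles; "joint_vel": joint speeds; "joint_torque": joint torques, N m; "ee_pos": TCP position; "eef_rot": TCP orientation; "ft_force": force on the tool from outside, world axes, zero at the start; "torque": the same for the moment, N m; "width": finger opening in m.
Only numpy, scipy, OpenCV 4.12 (cv2) and the standard library are available. Lean on these libraries where they do the work, as an engineer would, in place of code of your own. Each camera call takes 0.05 s, during which the arm holds its last target. There are 200 camera calls.

## Working session

There is one attempt and no reset: what is moved stays moved. The work goes in short steps, Python scripts to look and compute and a shell command to move; the robot and the scene stay as the last step left them, time stands still between calls to the robot, and variables do not carry over. Pictures are saved under pics/ and viewed, about 8 in all and at most 12, crops included, and the job is handed in when it is done.

```bash
mkdir -p pics
cat > h.py <<'E'
import numpy as np, cv2, os
from bench import r
def grab(n,tag):
    c=r.camera(n); cv2.imwrite(f'pics/{tag}.png',c['pixels']); np.savez(f'pics/{tag}.npz',**{k:np.asarray(c[k]) for k in c}); return c
def load(tag): return dict(np.load(f'pics/{tag}.npz'))
def rays(c,uv):
    uv=np.asarray(uv,float).reshape(-1,1,2)
    # k1 model = OpenCV's radial with only k1
    n=cv2.undistortPoints(uv,c['K'],np.array([float(c['k1']),0,0,0])).reshape(-1,2)
    d=np.c_[n,np.ones(len(n))]@c['R']; o=-c['R'].T@c['t']; return o,d
def onz(c,uv,z):
    o,d=rays(c,uv); return o+d*((z-o[2])/d[:,2])[:,None]
def proj(c,X):
    p,_=cv2.projectPoints(np.asarray(X,float).reshape(-1,1,3),cv2.Rodrigues(c['R'])[0],c['t'].reshape(3,1),c['K'],np.array([float(c['k1']),0,0,0])); return p.reshape(-1,2)
def cloud(c):
    v,u=np.mgrid[:480,:640]; o,d=rays(c,np.c_[u.ravel(),v.ravel()]); P=o+d*c['z_map'].reshape(-1,1); return P.reshape(480,640,3)
E
python3 - <<'E'
from h import *
a=grab('top','top0'); b=grab('scene','scene0'); s=r.read_state()
print(r.nose_length,s['time'],s['ee_pos'],s['eef_rot'],s['width'],s['ft_force'])
for c in(a,b): print(c['K'].tolist(),c['k1'],(-c['R'].T@c['t']).round(3), c['R'][2].round(3))
E
```

```text
0.025 0.1 [0.23675808 0.57801694 0.210849  ] [ 8.30369995e-01  5.57212044e-01 -5.22060122e-04  3.69892284e-04] 0.08704592170746168 [0.22655097 0.502052   0.26988105]
[[566.4132611265474, 0.0, 324.2918879888895], [0.0, 566.4132611265474, 242.08197795816986], [0.0, 0.0, 1.0]] -0.09135510870323606 [ 0.306 -0.095  1.689] [ 0.131 -0.011 -0.991]
[[522.0065107596487, 0.0, 323.45712723130913], [0.0, 522.0065107596487, 233.28225576451845], [0.0, 0.0, 1.0]] 0.044878476463844234 [1.34  0.474 0.838] [-0.674 -0.476 -0.565]
```

View pics/top0.png

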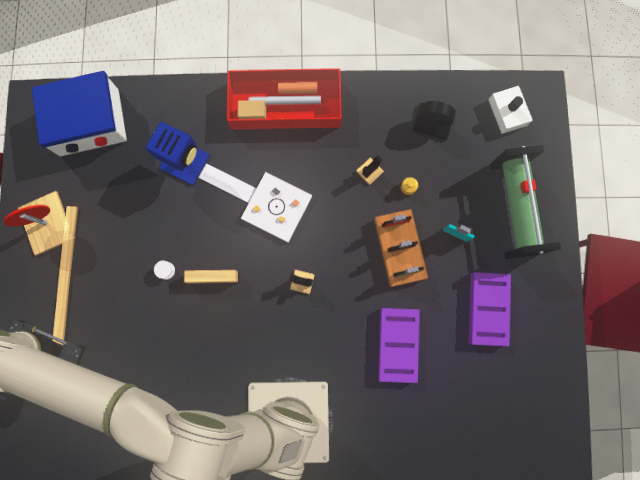

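View pics/scene0.png

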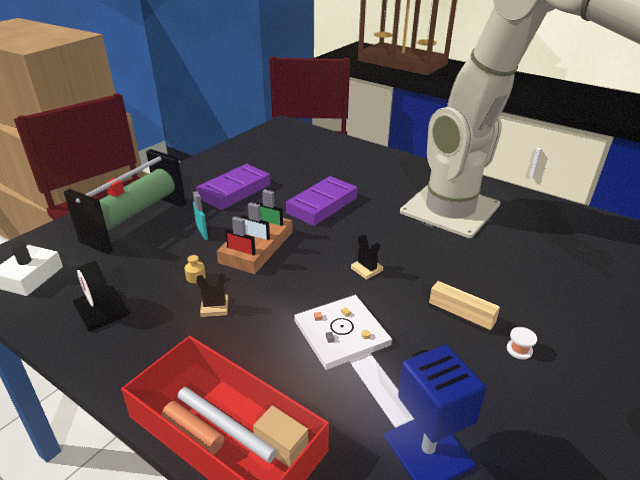

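```bash
cat > m0.py <<'E'
from h import *
c=load('top0'); P=cloud(c); hsv=cv2.cvtColor(c['pixels'],cv2.COLOR_BGR2HSV); H,S,V=[hsv[...,i].astype(int) for i in range(3)]
v,u=np.mgrid[:480,:640]
def box(u0,u1,v0,v1): return (u>=u0)&(u<=u1)&(v>=v0)&(v<=v1)
def rect(m,z,name):
    q=onz(c,np.c_[u[m],v[m]],z)[:,:2]; m=m.astype(np.uint8)
    k=max(cv2.findContours(m,0,1)[0],key=cv2.contourArea)[:,0]
    w=onz(c,k,z)[:,:2].astype(np.float32); (cx,cy),(a,b),an=cv2.minAreaRect(w*1000)
    print(name,'c',round(cx,1),round(cy,1),'size',round(a,1),round(b,1),'ang',round(an,2),'zmed',np.median(P[m>0][:,2]).round(4)); return cv2.boxPoints(((cx,cy),(a,b),an))
print(rect(box(236,316,168,246)&(V>150)&(S<60)&(P[...,2]>.012),.02,'plate'))
print(rect(box(370,432,205,292)&(P[...,2]>.03)&(P[...,2]<.05),.04,'rack'))
print(rect(box(180,242,262,290)&(P[...,2]>.05),.06,'scraper'))
print(rect(box(195,258,160,202)&(V>150)&(S<60)&(P[...,2]<.012),.004,'strip'))
for n,b in (('tabA',box(380,415,205,235)),('tabB',box(385,420,232,258)),('tabC',box(390,428,258,285))):
    m=b&(P[...,2]>.115); print(n,m.sum(),P[m].mean(0).round(4),P[m][:,2].max()); rect(m,.135,n)
    m2=b&(P[...,2]>.06)&(P[...,2]<.095); print('   frame',m2.sum(),P[m2].mean(0).round(4),c['pixels'][m2].mean(0).round())
for n,b in (('vA',box(355,385,155,187)),('vB',box(288,318,266,296)),('wt',box(398,420,174,197)),('bob',box(150,178,258,282))):
    m=b&(P[...,2]>.012); print(n,P[m].mean(0).round(3),P[m].min(0).round(3),P[m].max(0).round(3))
# dot
m=box(268,286,198,216)&(V<90); q=onz(c,np.c_[u[m],v[m]],.02); print('ring mean',q.mean(0).round(4),m.sum())
# chips
m=box(242,312,174,240)&((P[...,2]>.026)|((S>60)&(P[...,2]>.012))); n,l,st,ce=cv2.connectedComponentsWithStats(m.astype(np.uint8))
for i in range(1,n):
    if st[i,4]>15: print('chip',ce[i].round(1),st[i,4],onz(c,ce[i:i+1],.03)[0].round(4),c['pixels'][l==i].mean(0).round())
E
python3 m0.py
python3 - <<'E'
import cv2
a=cv2.imread('pics/top0.png')[150:300,230:430]; b=cv2.imread('pics/scene0.png')[170:370,180:420]
import numpy as np
a=cv2.resize(a,(600,450),interpolation=2)
cv2.imwrite('pics/crop1.png',a)
E
```

```text
plate c 635.6 28.1 size 160.6 158.9 ang 62.25 zmed 0.0196
[[527.92224    -5.9882584]
 [668.4978    -79.9604   ]
 [743.2964     62.18557  ]
 [602.7208    136.15771  ]]
rack c 504.6 -339.5 size 209.1 112.3 ang 11.8 zmed 0.0391
[[ 390.78864 -305.90656]
 [ 413.76233 -415.8499 ]
 [ 618.43994 -373.08063]
 [ 595.46625 -263.13727]]
scraper c 429.1 217.0 size 148.2 31.8 ang 89.2 zmed 0.0592
[[412.16107 143.07895]
 [443.99695 142.63464]
 [446.06555 290.85208]
 [414.22968 291.2964 ]]
strip c 716.1 179.9 size 176.2 50.8 ang 62.15 zmed 0.0032
[[652.523   113.91035]
 [697.41205  90.19224]
 [779.7154  245.95993]
 [734.82635 269.67804]]
tabA 66 [ 0.548  -0.2998  0.2967] 1.6894151845602527
tabA c 576.0 -324.0 size 14.4 33.3 ang 10.56 zmed 0.1329
   frame 81 [ 0.5753 -0.3234  0.0819] [40. 48. 93.]
tabB 57 [ 0.4999 -0.3349  0.1594] 1.6894151845602527
tabB c 502.7 -338.6 size 13.5 32.7 ang 13.11 zmed 0.1334
   frame 68 [ 0.5016 -0.335   0.0824] [41. 47. 61.]
tabC 60 [ 0.4219 -0.337   0.2357] 1.6894151845602527
tabC c 429.9 -353.7 size 12.4 33.3 ang 10.23 zmed 0.1326
   frame 48 [ 0.4286 -0.3476  0.085 ] [50. 61. 65.]
vA [ 0.733 -0.254  0.077] [ 0.306 -0.296  0.012] [ 0.782 -0.095  1.689]
vB [ 0.408 -0.046  0.063] [ 0.306 -0.095  0.012] [ 0.445 -0.01   1.689]
wt [ 0.684 -0.367  0.065] [ 0.306 -0.396  0.012] [ 0.715 -0.095  1.689]
bob [0.452 0.36  0.047] [ 0.306 -0.095  0.012] [0.479 0.388 1.689]
ring mean [0.6378 0.029  0.02  ] 1
chip [275.9 191. ] 27 [0.6815 0.0284 0.03  ] [137. 133. 137.]
chip [295.4 202.4] 38 [ 0.6458 -0.0296  0.03  ] [137. 168. 230.]
chip [256.5 208.5] 32 [0.6292 0.0864 0.03  ] [112. 193. 227.]
chip [281.  218.9] 33 [0.5966 0.0135 0.03  ] [122. 193. 225.]
```

View pics/crop1.png

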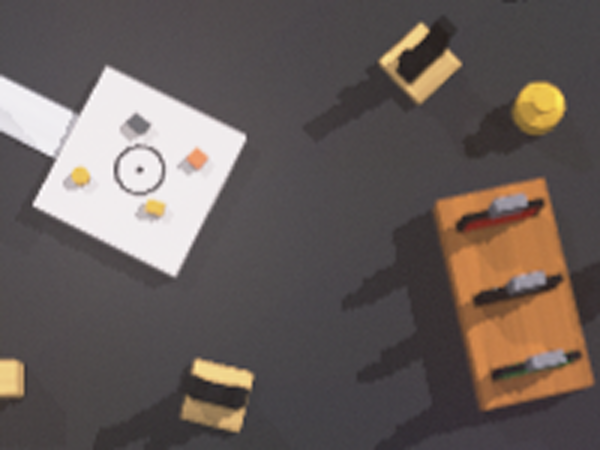

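```bash
python3 -m creep '[{"x":0.04,"y":-0.04,"spin":-7},{"x":0.06,"y":-0.08,"spin":-14},{"x":0.08,"y":-0.13,"spin":-23},{"x":0.11,"y":-0.18,"spin":-32},{"x":0.13,"y":-0.23,"spin":-41},{"x":0.155,"y":-0.28,"spin":-50},{"x":0.175,"y":-0.32,"spin":-59},{"x":0.188,"y":-0.35,"spin":-66},{"x":0.192,"y":-0.361,"spin":-68.5},{"x":0.192,"y":-0.361,"spin":-68.5}]' 0.075 30
python3 - <<'E'
from h import *
s=r.read_state(); from scipy.spatial.transform import Rotation as R
M=R.from_quat(s['eef_rot']).as_matrix(); print(s['time'],s['ee_pos'],np.degrees(np.arctan2(M[1,0],M[0,0])),M[:,2],s['joint_positions'])
E
```

```text
0.1 [0.23675808 0.57801694 0.210849  ] 67.72643537427169 [-4.54789251e-04 -1.19609128e-03 -9.99999181e-01] [-1.20461252  0.33277756 -0.06472316  1.46086572  0.02157958  1.3499235
 -0.08850001]invalid input at $[0]: expected keys x, y, z, spin
```

```bash
cat > st.py <<'E'
from h import *
from scipy.spatial.transform import Rotation as R
s=r.read_state(); M=R.from_quat(s['eef_rot']).as_matrix()
print('t',round(s['time'],2),'p',s['ee_pos'].round(4),'jaw',round(np.degrees(np.arctan2(M[1,0],M[0,0])),2),'tilt',M[:2,2].round(4),'w',round(s['width'],4),'F',np.round(s['ft_force'],1),'q',np.round(s['joint_positions'],2))
E
python3 -m creep '[{"x":0.04,"y":-0.04,"z":0,"spin":-7},{"x":0.06,"y":-0.08,"z":0,"spin":-14},{"x":0.08,"y":-0.13,"z":0,"spin":-23},{"x":0.11,"y":-0.18,"z":0,"spin":-32},{"x":0.13,"y":-0.23,"z":0,"spin":-41},{"x":0.155,"y":-0.28,"z":0,"spin":-50},{"x":0.175,"y":-0.32,"z":0,"spin":-59},{"x":0.188,"y":-0.35,"z":0,"spin":-66},{"x":0.192,"y":-0.361,"z":0,"spin":-68.5},{"x":0.192,"y":-0.361,"z":0,"spin":-68.5}]' 0.075 30; python3 st.py
```

```text
time: 1.35
ee_pos: [0.4287, 0.2176, 0.2115]
eef_rot: [1.0, -0.006, -0.0, -0.0]
ft_force: [0.0, 0.1, 0.2]
width: 0.0751
t 1.35 p [0.4287 0.2176 0.2115] jaw -0.72 tilt [-0.0001  0.0002] w 0.0751 F [0.  0.1 0.2] q [-0.84  0.    0.28  1.84 -0.    1.3  -0.57]
```

```bash
python3 -m creep '[{"x":0,"y":0,"z":-0.05,"spin":0},{"x":0,"y":0,"z":-0.1,"spin":0},{"x":0,"y":0,"z":-0.14,"spin":0},{"x":0,"y":0,"z":-0.1545,"spin":0},{"x":0,"y":0,"z":-0.1545,"spin":0}]' && python3 st.py && python3 -m creep '[{"x":0,"y":0,"z":0,"spin":0},{"x":0,"y":0,"z":0,"spin":0},{"x":0,"y":0,"z":0,"spin":0},{"x":0,"y":0,"z":0,"spin":0}]' 0.02 40; python3 st.py
```

```text
time: 1.98
ee_pos: [0.4284, 0.2181, 0.057]
eef_rot: [1.0, -0.006, -0.0, 0.0]
ft_force: [1.1, 0.9, 1.0]
width: 0.0749
t 1.98 p [0.4284 0.2181 0.057 ] jaw -0.65 tilt [-0.0008 -0.0006] w 0.0749 F [1.1 0.9 1. ] q [-0.82  0.17  0.28  2.02 -0.06  0.96 -0.53]
time: 2.48
ee_pos: [0.4291, 0.2175, 0.0574]
eef_rot: [1.0, -0.007, 0.0, -0.0]
ft_force: [0.0, 0.4, 0.8]
width: 0.0433
t 2.48 p [0.4291 0.2175 0.0574] jaw -0.78 tilt [0.0005 0.0004] w 0.0433 F [0.  0.4 0.8] q [-0.82  0.17  0.28  2.02 -0.06  0.96 -0.53]
```

```bash
python3 -m creep '[{"x":0,"y":0,"z":0,"spin":0},{"x":0,"y":0,"z":0,"spin":0},{"x":0,"y":0,"z":0.03,"spin":0},{"x":0.005,"y":-0.005,"z":0.075,"spin":0},{"x":0.04,"y":-0.03,"z":0.1,"spin":-3},{"x":0.08,"y":-0.065,"z":0.1,"spin":-7},{"x":0.12,"y":-0.1,"z":0.1,"spin":-11},{"x":0.165,"y":-0.135,"z":0.1,"spin":-15},{"x":0.21,"y":-0.17,"z":0.1,"spin":-19},{"x":0.255,"y":-0.205,"z":0.1,"spin":-23},{"x":0.285,"y":-0.228,"z":0.1,"spin":-26},{"x":0.2965,"y":-0.237,"z":0.1,"spin":-27}]'; python3 st.py;python3 - <<'E'
from h import *
grab('scene','scene1')
E
```

```text
time: 3.98
ee_pos: [0.7263, -0.0221, 0.156]
eef_rot: [0.97, -0.242, -0.0, 0.001]
ft_force: [-0.8, -0.1, -0.4]
width: 0.0202
t 3.98 p [ 0.7263 -0.0221  0.156 ] jaw -27.96 tilt [-0.0009 -0.0016] w 0.0202 F [-0.8 -0.1 -0.4] q [-0.36  0.63  0.52  1.24 -0.3   1.35 -0.34]
```

View pics/scene1.png

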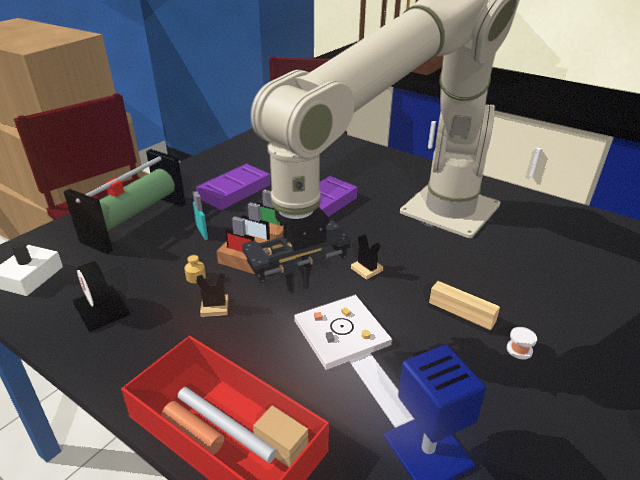

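```bash
cat > m1.py <<'E'
from h import *
import sys
c=grab('top',sys.argv[1]); P=cloud(c); v,u=np.mgrid[:480,:640]
m=((u>170)&(u<250)&(v>255)&(v<300)&(P[...,2]>.045)&(P[...,2]<.08)).astype(np.uint8)
k=max(cv2.findContours(m,0,1)[0],key=cv2.contourArea)[:,0]
print(cv2.minAreaRect(onz(c,k,.06)[:,:2].astype(np.float32)*1000),np.median(P[m>0],0),np.median(c['pixels'][m>0],0))
E
python3 m1.py top2
python3 - <<'E'
from h import *
for t in('scene0','scene1'):
    c=load(t);P=cloud(c);v,u=np.mgrid[:480,:640]
    m=(u>420)&(u<505)&(v>275)&(v<335)&(P[...,2]>.055)&(P[...,2]<.07); q=P[m]; print(t,m.sum(),q.mean(0).round(4),q.min(0).round(3),q.max(0).round(3)); print(cv2.minAreaRect(q[:,:2].astype(np.float32)*1000))
E
```

```text
((429.3045349121094, 231.5362548828125), (119.24981689453125, 31.839412689208984), 89.18844604492188) [0.43042646 0.2363281  0.05886693] [136. 204. 235.]
scene0 771 [0.4291 0.2229 0.0603] [0.406 0.144 0.055] [0.447 0.295 0.066]
((426.6970520019531, 219.49488830566406), (41.207950592041016, 150.3923797607422), 0.2070140838623047)
scene1 775 [0.429  0.2225 0.0602] [0.406 0.144 0.055] [0.447 0.295 0.065]
((426.5, 219.24493408203125), (40.24406814575195, 150.9669952392578), 0.20470699667930603)
```

```bash
python3 -m creep '[{"x":-0.03,"y":0.025,"z":0,"spin":3},{"x":-0.075,"y":0.06,"z":0,"spin":7},{"x":-0.12,"y":0.1,"z":0,"spin":11},{"x":-0.165,"y":0.135,"z":0,"spin":15},{"x":-0.21,"y":0.17,"z":0,"spin":19},{"x":-0.255,"y":0.205,"z":0,"spin":23},{"x":-0.285,"y":0.228,"z":0,"spin":26},{"x":-0.2965,"y":0.237,"z":0,"spin":27},{"x":-0.2965,"y":0.237,"z":-0.03,"spin":27},{"x":-0.2965,"y":0.237,"z":-0.07,"spin":27},{"x":-0.2965,"y":0.237,"z":-0.1,"spin":27},{"x":-0.2965,"y":0.237,"z":-0.1,"spin":27}]' 0.06 40; python3 st.py;  python3 -m creep '[{"x":0,"y":0,"z":0,"spin":0},{"x":0,"y":0,"z":0,"spin":0},{"x":0,"y":0,"z":0,"spin":0},{"x":0,"y":0,"z":0,"spin":0},{"x":0,"y":0,"z":0,"spin":0},{"x":0,"y":0,"z":0,"spin":0}]' 0.02 40;python3 st.py
python3 - <<'E'
from h import *
grab('scene','scene2')
E
```

```text
time: 5.58
ee_pos: [0.4278, 0.2161, 0.0555]
eef_rot: [1.0, -0.007, -0.001, 0.001]
ft_force: [0.6, -0.4, -0.4]
width: 0.0599
t 5.58 p [0.4278 0.2161 0.0555] jaw -0.81 tilt [-0.0028 -0.0027] w 0.0599 F [ 0.6 -0.4 -0.4] q [-0.87  0.17  0.33  2.03 -0.07  0.96 -0.52]
time: 6.32
ee_pos: [0.4289, 0.2174, 0.0571]
eef_rot: [1.0, -0.007, 0.0, -0.0]
ft_force: [1.0, -0.4, -0.7]
width: 0.021
t 6.33 p [0.4289 0.2174 0.0571] jaw -0.78 tilt [0.0001 0.    ] w 0.021 F [ 1.  -0.4 -0.7] q [-0.87  0.17  0.33  2.02 -0.07  0.96 -0.52]
```

View pics/scene2.png

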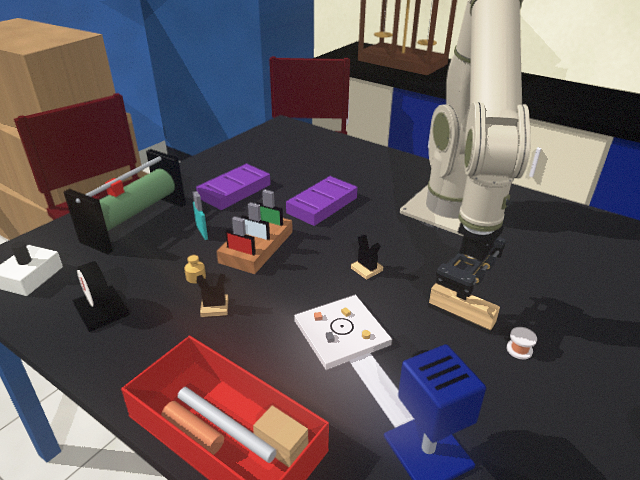

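Run:
```python
from h import *
c=load('scene2'); print(proj(c,[[.429,.2174,.057],[.429,.2174,.032],[.429,.2174,.108],[.446,.2174,.06],[.412,.2174,.06]]).round(1))
P=cloud(c)
im=c['pixels'][230:340,410:530]; a=cv2.resize(im,None,fx=5,fy=5,interpolation=2); cv2.imwrite('pics/crop3.png',a)
for v in range(255,325,6): print(v,[tuple(P[v,u].round(3)) for u in (452,460,466,472)])
```

```text
[[463.  298. ]
 [461.2 306.4]
 [466.7 280.5]
 [460.1 301.1]
 [466.2 293. ]]
255 [(np.float64(0.22), np.float64(0.106), np.float64(0.002)), (np.float64(0.449), np.float64(0.198), np.float64(0.181)), (np.float64(0.435), np.float64(0.206), np.float64(0.176)), (np.float64(0.439), np.float64(0.22), np.float64(0.185))]
261 [(np.float64(0.479), np.float64(0.193), np.float64(0.181)), (np.float64(0.444), np.float64(0.199), np.float64(0.162)), (np.float64(0.449), np.float64(0.213), np.float64(0.172)), (np.float64(0.452), np.float64(0.226), np.float64(0.18))]
267 [(np.float64(0.499), np.float64(0.202), np.float64(0.182)), (np.float64(0.464), np.float64(0.208), np.float64(0.163)), (np.float64(0.454), np.float64(0.217), np.float64(0.161)), (np.float64(0.447), np.float64(0.227), np.float64(0.162))]
273 [(np.float64(0.517), np.float64(0.211), np.float64(0.182)), (np.float64(0.506), np.float64(0.223), np.float64(0.181)), (np.float64(0.498), np.float64(0.232), np.float64(0.181)), (np.float64(0.494), np.float64(0.243), np.float64(0.183))]
279 [(np.float64(0.523), np.float64(0.215), np.float64(0.173)),
[... 1152 characters left out ...]
44), np.float64(0.203), np.float64(0.027)), (np.float64(0.441), np.float64(0.22), np.float64(0.034)), (np.float64(0.444), np.float64(0.233), np.float64(0.044)), (np.float64(0.441), np.float64(0.245), np.float64(0.048))]
315 [(np.float64(0.441), np.float64(0.204), np.float64(0.007)), (np.float64(0.44), np.float64(0.222), np.float64(0.017)), (np.float64(0.442), np.float64(0.236), np.float64(0.025)), (np.float64(0.444), np.float64(0.249), np.float64(0.034))]
321 [(np.float64(0.453), np.float64(0.211), np.float64(0.001)), (np.float64(0.442), np.float64(0.225), np.float64(0.001)), (np.float64(0.441), np.float64(0.238), np.float64(0.008)), (np.float64(0.441), np.float64(0.251), np.float64(0.015))]
```

View pics/crop3.png

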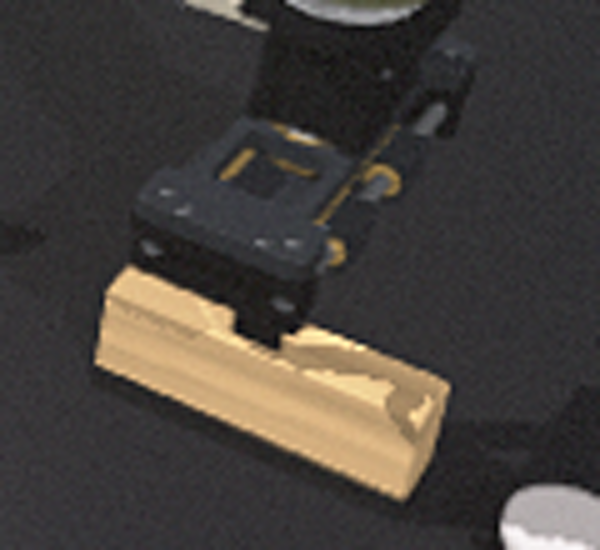

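Run:
```python
from h import *
a=cv2.resize(load('top2')['pixels'],(600,450)); b=cv2.resize(load('scene1')['pixels'][275:350,415:515],(200,150),interpolation=2)
o=np.zeros((600,800,3),np.uint8); o[:450,:600]=a; 
b=cv2.resize(load('scene1')['pixels'][280:335,420:505],(400,150),interpolation=2); o[450:,:400]=b
b=cv2.resize(load('top2')['pixels'][255:300,170:250],(400,150),interpolation=2); o[450:,400:]=b
b=cv2.resize(load('top0')['pixels'][380:480,230:340],(200,180),interpolation=2); o[:180,600:]=b
cv2.imwrite('pics/comp.png',o)
```

```text
(no output)
```

View pics/comp.png

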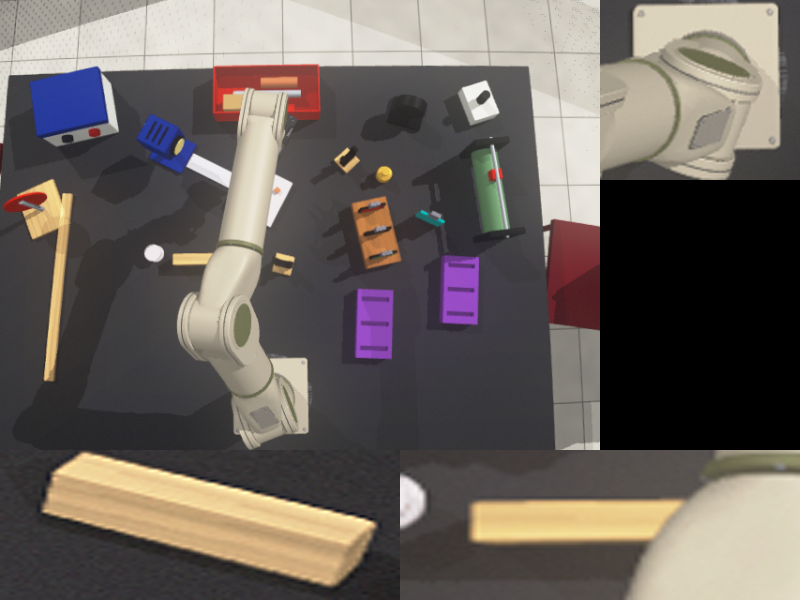

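```bash
python3 -m creep '[{"x":0,"y":0,"z":0,"spin":0},{"x":0,"y":0,"z":0,"spin":0},{"x":0,"y":0,"z":0.01,"spin":0},{"x":0,"y":0,"z":0.02,"spin":0},{"x":0,"y":0,"z":0.02,"spin":0}]' 0.0 40;python3 st.py
python3 - <<'E'
from h import *
c=grab('scene','scene3');P=cloud(c);v,u=np.mgrid[:480,:640]
for t in('scene0','scene3'):
    c=load(t);P=cloud(c); print(t,[P[vv,uu].round(3).tolist() for uu,vv in((440,291),(485,308),(490,312),(440,300),(485,318))])
print(np.abs(load('scene0')['pixels'][285:330,425:500].astype(int)-load('scene3')['pixels'][285:330,425:500]).mean())
cv2.imwrite('pics/crop4.png',cv2.resize(load('scene3')['pixels'][230:340,410:530],None,fx=5,fy=5,interpolation=2))
E
```

```text
time: 7.0
ee_pos: [0.4296, 0.2179, 0.0783]
eef_rot: [1.0, -0.007, 0.001, -0.001]
ft_force: [0.1, -0.9, 0.4]
width: 0.0003
t 7.0 p [0.4296 0.2179 0.0783] jaw -0.77 tilt [0.0018 0.0014] w 0.0003 F [ 0.1 -0.9  0.4] q [-0.87  0.14  0.33  2.01 -0.05  1.   -0.53]
scene0 [[0.443, 0.168, 0.062], [0.438, 0.271, 0.063], [0.441, 0.284, 0.061], [0.441, 0.17, 0.035], [0.44, 0.276, 0.038]]
scene3 [[0.441, 0.167, 0.06], [0.435, 0.27, 0.06], [0.439, 0.283, 0.059], [0.441, 0.17, 0.035], [0.441, 0.277, 0.039]]
4.143506172839506
```

View pics/crop4.png

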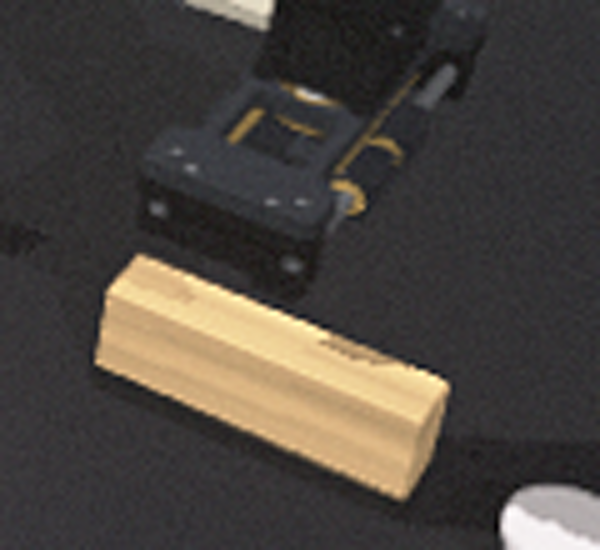

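Run:
```python
from h import *
c=load('scene1'); P=cloud(c); print(proj(c,[[.7263,-.0221,.131],[.7263,-.0221,.156],[.7263,-.0221,.201]]).round(1))
v,u=np.mgrid[:480,:640]
m=(u>275)&(u<325)&(v>240)&(v<310)&(P[...,2]>.08)&(P[...,2]<.19); q=P[m]; 
for lo in np.arange(.08,.19,.01):
    k=q[(q[:,2]>lo)&(q[:,2]<=lo+.01)]; print(lo.round(2),len(k),k.mean(0).round(3) if len(k) else '', (k.min(0).round(3),k.max(0).round(3)) if len(k) else '')
cv2.imwrite('pics/crop5.png',cv2.resize(c['pixels'][225:305,240:360],None,fx=5,fy=5,interpolation=2))
```

```text
[[296.8 302.2]
 [296.6 292.7]
 [296.2 275. ]]
0.08 0  
0.09 0  
0.1 0  
0.11 0  
0.12 0  
0.13 0  
0.14 0  
0.15 0  
0.16 13 [ 0.726 -0.018  0.169] (array([ 0.714, -0.04 ,  0.166]), array([ 0.747, -0.006,  0.17 ]))
0.17 62 [ 0.73  -0.018  0.175] (array([ 0.713, -0.039,  0.17 ]), array([ 0.747, -0.004,  0.18 ]))
0.18 57 [ 0.729 -0.018  0.185] (array([ 0.712, -0.039,  0.18 ]), array([ 0.748, -0.003,  0.19 ]))
```

View pics/crop5.png

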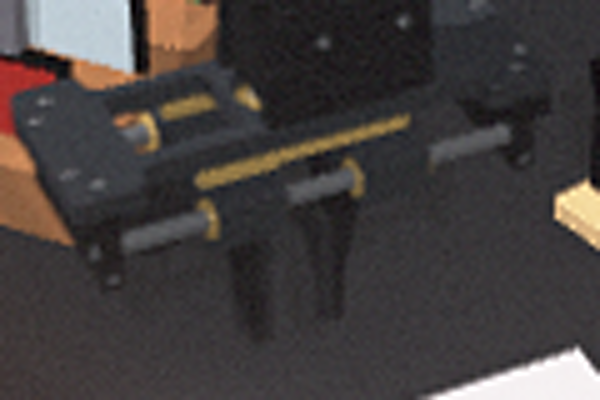

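```bash
python3 -m creep '[{"x":0,"y":0,"z":0,"spin":0},{"x":0,"y":0,"z":0,"spin":0},{"x":0,"y":0,"z":0,"spin":0},{"x":0,"y":0,"z":0,"spin":0},{"x":0,"y":0,"z":0,"spin":0},{"x":0,"y":0,"z":0,"spin":0},{"x":0,"y":0,"z":0,"spin":0},{"x":0,"y":0,"z":-0.015,"spin":0}]' 0.058 40;python3 st.py;  python3 -m creep '[{"x":0,"y":0,"z":-0.03,"spin":0},{"x":0,"y":0,"z":-0.055,"spin":0},{"x":0,"y":0,"z":-0.062,"spin":0},{"x":0,"y":0,"z":-0.062,"spin":0}]';python3 st.py;  python3 -m creep '[{"x":0,"y":0,"z":0,"spin":0},{"x":0,"y":0,"z":0,"spin":0},{"x":0,"y":0,"z":0,"spin":0},{"x":0,"y":0,"z":0,"spin":0},{"x":0,"y":0,"z":0,"spin":0}]' 0.02 40;python3 st.py
```

```text
time: 8.05
ee_pos: [0.4296, 0.2179, 0.0623]
eef_rot: [1.0, -0.007, 0.001, -0.001]
ft_force: [-0.3, 0.5, -0.5]
width: 0.0578
t 8.05 p [0.4296 0.2179 0.0623] jaw -0.77 tilt [0.0019 0.0015] w 0.0578 F [-0.3  0.5 -0.5] q [-0.87  0.16  0.33  2.02 -0.06  0.97 -0.52]
time: 8.55
ee_pos: [0.4288, 0.2171, -0.0002]
eef_rot: [1.0, -0.007, -0.0, 0.0]
ft_force: [-0.2, 0.6, 0.8]
width: 0.058
t 8.55 p [ 4.288e-01  2.171e-01 -2.000e-04] jaw -0.79 tilt [-0.0005 -0.0007] w 0.058 F [-0.2  0.6  0.8] q [-0.85  0.27  0.32  2.06 -0.11  0.83 -0.48]
time: 9.18
ee_pos: [0.4289, 0.2177, 0.0005]
eef_rot: [1.0, -0.007, 0.0, -0.0]
ft_force: [-2.9, -0.2, 4.7]
width: 0.0339
t 9.18 p [0.4289 0.2177 0.0005] jaw -0.77 tilt [0.     0.0005] w 0.0339 F [-2.9 -0.2  4.7] q [-0.86  0.26  0.32  2.06 -0.11  0.83 -0.48]
```

```bash
python3 -m creep '[{"x":0,"y":0,"z":0.03,"spin":0},{"x":0.005,"y":-0.005,"z":0.075,"spin":0},{"x":0.04,"y":-0.03,"z":0.1,"spin":-3},{"x":0.08,"y":-0.065,"z":0.1,"spin":-7},{"x":0.12,"y":-0.1,"z":0.1,"spin":-11},{"x":0.165,"y":-0.135,"z":0.1,"spin":-15},{"x":0.21,"y":-0.17,"z":0.1,"spin":-19},{"x":0.255,"y":-0.205,"z":0.1,"spin":-23},{"x":0.285,"y":-0.228,"z":0.1,"spin":-26},{"x":0.2975,"y":-0.238,"z":0.1,"spin":-27},{"x":0.2975,"y":-0.238,"z":0.06,"spin":-27},{"x":0.2975,"y":-0.238,"z":0.04,"spin":-27}]' ; python3 st.py;python3 - <<'E'
from h import *
grab('top','top4')
c=grab('scene','scene4'); cv2.imwrite('pics/crop6.png',cv2.resize(c['pixels'][220:380,220:440],(770,560),interpolation=2))
P=cloud(c);v,u=np.mgrid[:480,:640]
hsv=cv2.cvtColor(c['pixels'],cv2.COLOR_BGR2HSV)
m=(u>225)&(u<380)&(v>230)&(v<330)&(P[...,2]>.03)&(P[...,2]<.12)&(hsv[...,1]>60)&(hsv[...,0]<30)&(hsv[...,2]>120)&(P[...,0]>.65)
q=P[m]; print(len(q),q.mean(0).round(3),np.percentile(q[:,2],[2,98]).round(3))
E
```

```text
time: 10.68
ee_pos: [0.725, -0.0206, 0.0371]
eef_rot: [0.971, -0.24, -0.002, 0.0]
ft_force: [-0.5, 0.3, -2.7]
width: 0.0336
t 10.68 p [ 0.725  -0.0206  0.0371] jaw -27.79 tilt [-0.0035 -0.0001] w 0.0336 F [-0.5  0.3 -2.7] q [-0.36  0.73  0.51  1.35 -0.37  1.15 -0.3 ]
305 [ 0.73  -0.004  0.093] [0.075 0.097]
```

View pics/crop6.png

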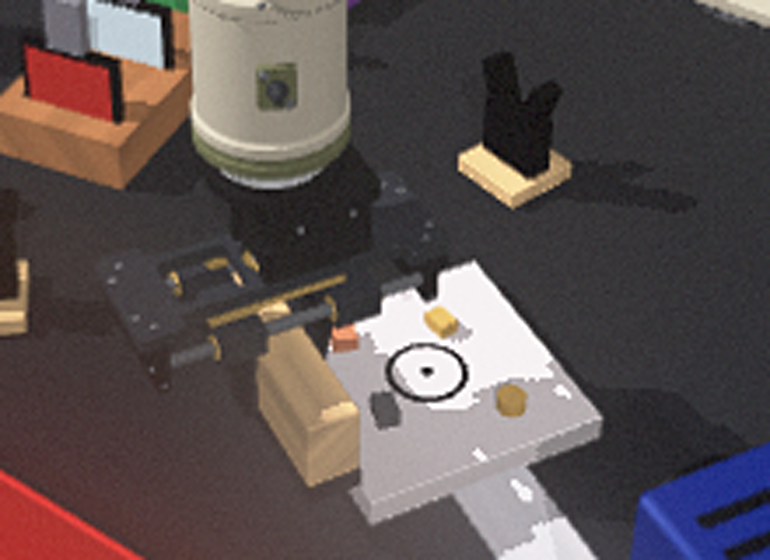

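```bash
python3 -m creep '[{"x":0,"y":0,"z":-0.018,"spin":0},{"x":0,"y":0,"z":-0.018,"spin":0},{"x":-0.0177,"y":0.0093,"z":-0.018,"spin":0},{"x":-0.0354,"y":0.0187,"z":-0.018,"spin":0},{"x":-0.053,"y":0.028,"z":-0.018,"spin":0},{"x":-0.0707,"y":0.0374,"z":-0.018,"spin":0},{"x":-0.0884,"y":0.0467,"z":-0.018,"spin":0},{"x":-0.1061,"y":0.056,"z":-0.018,"spin":0},{"x":-0.1238,"y":0.0654,"z":-0.018,"spin":0},{"x":-0.1414,"y":0.0747,"z":-0.018,"spin":0},{"x":-0.1591,"y":0.0841,"z":-0.018,"spin":0},{"x":-0.1768,"y":0.0934,"z":-0.018,"spin":0}]' ; python3 st.py; python3 -m creep '[{"x":-0.004,"y":0.002,"z":0,"spin":0},{"x":-0.004,"y":0.002,"z":0,"spin":0},{"x":-0.004,"y":0.002,"z":0.05,"spin":0},{"x":-0.004,"y":0.002,"z":0.1,"spin":0}]'; python3 st.py
python3 - <<'E'
from h import *
grab('top','top5'); grab('scene','scene5')
E
```

```text
time: 12.28
ee_pos: [0.5497, 0.0732, 0.0231]
eef_rot: [0.971, -0.24, 0.001, -0.001]
ft_force: [-0.1, -0.6, -1.3]
width: 0.034
t 12.28 p [0.5497 0.0732 0.0231] jaw -27.78 tilt [0.0017 0.0008] w 0.034 F [-0.1 -0.6 -1.3] q [-0.67  0.4   0.54  1.87 -0.25  0.94 -0.5 ]
time: 12.78
ee_pos: [0.5461, 0.0738, 0.1234]
eef_rot: [0.971, -0.241, 0.0, 0.0]
ft_force: [0.5, 1.1, -1.5]
width: 0.0338
t 12.78 p [0.5461 0.0738 0.1234] jaw -27.84 tilt [-0.    -0.001] w 0.0338 F [ 0.5  1.1 -1.5] q [-0.72  0.26  0.59  1.8  -0.16  1.13 -0.57]
```

```bash
cat > chips.py <<'E'
from h import *
import sys
for t in sys.argv[1:]:
    c=load(t);P=cloud(c);hsv=cv2.cvtColor(c['pixels'],cv2.COLOR_BGR2HSV)
    ex=np.array([.884,-.467]);ey=np.array([.467,.884]);d=P[...,:2]-[.6356,.0281]; xs=d@ex; ys=d@ey
    reg=(np.abs(ys)<.2)&(np.abs(xs)<.25)&~((np.abs(xs)<.035)&(ys>.07))
    onp=(np.abs(xs)<.085)&(np.abs(ys)<.085)
    m=reg&((~onp&(P[...,2]>.006)&(P[...,2]<.03))|(onp&((P[...,2]>.0255)&(P[...,2]<.05)|(hsv[...,1]>70)&(P[...,2]>.012))))
    n,l,st,ce=cv2.connectedComponentsWithStats(m.astype(np.uint8))
    for i in range(1,n):
        if st[i,4]>12:
            k=l==i; print(t,ce[i].round(0),st[i,4],'xyz',np.median(P[k],0).round(3),'stand',np.median(xs[k]).round(3),np.median(ys[k]).round(3),'bgr',np.median(c['pixels'][k],0))
E
python3 chips.py scene5 top5
```

```text
scene5 [371. 231.] 24 xyz [0.563 0.044 0.242] stand -0.072 -0.02 bgr [ 63.  102.  121.5]
scene5 [379. 243.] 61 xyz [0.588 0.08  0.24 ] stand -0.066 0.023 bgr [ 66. 113. 138.]
scene5 [373. 252.] 20 xyz [0.608 0.079 0.229] stand -0.048 0.032 bgr [ 60.   93.5 111. ]
scene5 [364. 251.] 13 xyz [0.54  0.022 0.167] stand -0.08 -0.05 bgr [114. 161. 193.]
scene5 [368. 260.] 45 xyz [0.549 0.037 0.154] stand -0.081 -0.033 bgr [127. 176. 212.]
scene5 [389. 275.] 402 xyz [0.584 0.106 0.17 ] stand -0.082 0.045 bgr [ 88. 118. 142.]
scene5 [362. 269.] 188 xyz [ 0.43  -0.045  0.014] stand -0.145 -0.162 bgr [137. 190. 227.]
scene5 [375. 304.] 80 xyz [0.518 0.045 0.01 ] stand -0.112 -0.041 bgr [115. 160. 235.]
scene5 [217. 307.] 303 xyz [ 0.75  -0.239  0.015] stand 0.226 -0.185 bgr [ 93. 127. 156.]
scene5 [388. 321.] 56 xyz [0.547 0.098 0.01 ] stand -0.111 0.021 bgr [106.  101.5 103.5]
scene5 [392. 329.] 48 xyz [0.57  0.119 0.015] stand -0.1 0.051 bgr [101.  169.5 212.5]
scene5 [256. 403.] 288 xyz [0.889 0.01  0.014] stand 0.238 0.104 bgr [ 50.  54. 180.]
top5 [266. 114.] 13 xyz [0.927 0.06  0.011] stand 0.244 0.163 bgr [ 57.  77. 210.]
top5 [269. 126.] 135 xyz [0.888 0.05  0.018] stand 0.213 0.137 bgr [ 43.  48. 129.]
top5 [363. 170.] 82 xyz [ 0.747 -0.233  0.015] stand 0.218 -0.179 bgr [105.  156.5 192. ]
top5 [273. 230.] 15 xyz [0.54  0.025 0.18 ] stand -0.083 -0.047 bgr [150. 198. 229.]
top5 [271. 247.] 36 xyz [0.518 0.045 0.011] stand -0.112 -0.042 bgr [ 94.5 155.5 221. ]
top5 [304. 275.] 108 xyz [ 0.43  -0.052  0.014] stand -0.143 -0.166 bgr [127.  190.  226.5]
top5 [299. 288.] 132 xyz [ 0.392 -0.037  0.013] stand -0.185 -0.173 bgr [ 89. 127. 155.]
```

```bash
python3 -m creep '[{"x":-0.02,"y":0.025,"z":0,"spin":5},{"x":-0.05,"y":0.06,"z":0,"spin":11},{"x":-0.08,"y":0.1,"z":0,"spin":18},{"x":-0.105,"y":0.13,"z":0,"spin":24},{"x":-0.116,"y":0.142,"z":0,"spin":27},{"x":-0.116,"y":0.142,"z":-0.03,"spin":27},{"x":-0.116,"y":0.142,"z":-0.07,"spin":27},{"x":-0.116,"y":0.142,"z":-0.1,"spin":27},{"x":-0.116,"y":0.142,"z":-0.115,"spin":27},{"x":-0.116,"y":0.142,"z":-0.121,"spin":27},{"x":-0.116,"y":0.142,"z":-0.121,"spin":27}]' ; python3 st.py; python3 -m creep '[{"x":0,"y":0,"z":0,"spin":0},{"x":0,"y":0,"z":0,"spin":0},{"x":0,"y":0,"z":0,"spin":0},{"x":0,"y":0,"z":0,"spin":0},{"x":0,"y":0,"z":0.04,"spin":0},{"x":0,"y":0,"z":0.09,"spin":0},{"x":0,"y":-0.03,"z":0.14,"spin":0},{"x":0,"y":-0.08,"z":0.17,"spin":-6},{"x":0,"y":-0.13,"z":0.17,"spin":-12},{"x":0,"y":-0.18,"z":0.17,"spin":-18},{"x":0,"y":-0.24,"z":0.17,"spin":-24},{"x":0,"y":-0.3,"z":0.17,"spin":-30}]' 0.06; python3 st.py
python3 - <<'E'
from h import *
c=grab('scene','scene6'); grab('top','top6')
a=cv2.resize(c['pixels'][250:370,280:520],(800,400),interpolation=2);
b=cv2.resize(load('top6')['pixels'][165:295,170:320],(231,200)); o=np.zeros((600,800,3),np.uint8); o[:400]=a; o[400:,:231]=b
b=cv2.resize(c['pixels'][175:285,200:310],(200,200),interpolation=2); o[400:,240:440]=b
cv2.imwrite('pics/crop7.png',o)
E
python3 chips.py scene6 top6
```

```text
time: 14.25
ee_pos: [0.4304, 0.2168, 0.0016]
eef_rot: [1.0, -0.007, 0.0, -0.0]
ft_force: [-0.0, 0.7, -0.7]
width: 0.0339
t 14.25 p [0.4304 0.2168 0.0016] jaw -0.81 tilt [0.0009 0.0004] w 0.0339 F [-0.   0.7 -0.7] q [-0.92  0.27  0.4   2.06 -0.14  0.83 -0.46]
time: 15.75
ee_pos: [0.4294, -0.085, 0.1713]
eef_rot: [0.964, -0.267, 0.0, -0.0]
ft_force: [1.2, 0.2, -0.6]
width: 0.0601
t 15.75 p [ 0.4294 -0.085   0.1713] jaw -30.95 tilt [0.0009 0.0007] w 0.0601 F [ 1.2  0.2 -0.6] q [-0.67 -0.13  0.73  2.01  0.09  1.22 -0.52]
scene6 [366. 268.] 323 xyz [ 0.421 -0.039  0.014] stand -0.155 -0.157 bgr [114. 156. 188.]
scene6 [217. 307.] 300 xyz [ 0.749 -0.24   0.015] stand 0.225 -0.185 bgr [ 93. 126. 156.]
scene6 [375. 304.] 81 xyz [0.518 0.046 0.01 ] stand -0.112 -0.041 bgr [115. 160. 236.]
scene6 [440. 308.] 206 xyz [0.447 0.174 0.018] stand -0.236 0.041 bgr [118. 164. 199.]
scene6 [389. 320.] 50 xyz [0.546 0.097 0.011] stand -0.111 0.02 bgr [107.5 103.  104.5]
scene6 [392. 329.] 51 xyz [0.57  0.119 0.015] stand -0.1 0.05 bgr [101. 171. 211.]
scene6 [256. 402.] 266 xyz [0.889 0.011 0.015] stand 0.236 0.103 bgr [ 50.  54. 179.]
top6 [271. 126.] 119 xyz [0.888 0.046 0.019] stand 0.215 0.133 bgr [ 44.  48. 128.]
top6 [362. 170.] 88 xyz [ 0.747 -0.233  0.014] stand 0.217 -0.178 bgr [102.5 152.  188. ]
top6 [246. 230.] 24 xyz [0.568 0.118 0.014] stand -0.102 0.049 bgr [ 87. 156. 195.]
top6 [254. 236.] 27 xyz [0.549 0.097 0.009] stand -0.109 0.02 bgr [115. 111. 113.]
top6 [272. 246.] 49 xyz [0.518 0.042 0.01 ] stand -0.111 -0.043 bgr [ 96. 157. 233.]
```

View pics/crop7.png

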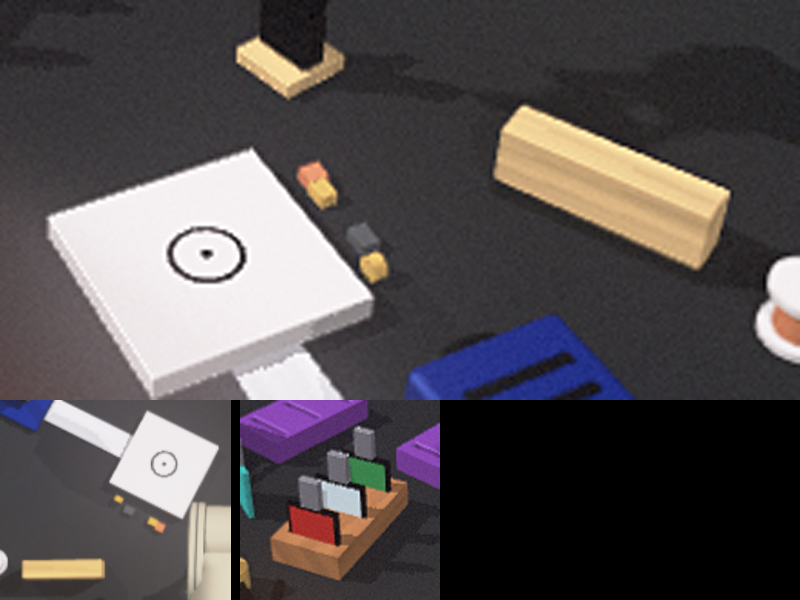

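```bash
python3 -m creep '[{"x":0.015,"y":-0.05,"z":0.01,"spin":-9},{"x":0.03,"y":-0.1,"z":0.01,"spin":-18},{"x":0.045,"y":-0.15,"z":0.01,"spin":-27},{"x":0.06,"y":-0.2,"z":0.01,"spin":-36},{"x":0.07,"y":-0.24,"z":0.01,"spin":-44},{"x":0.0735,"y":-0.255,"z":0.01,"spin":-47.3},{"x":0.0735,"y":-0.255,"z":0.01,"spin":-47.3},{"x":0.0735,"y":-0.255,"z":0.01,"spin":-47.3}]' 0.055; python3 st.py
python3 - <<'E'
from h import *
c=grab('scene','scene7'); grab('top','top7'); P=cloud(c); v,u=np.mgrid[:480,:640]
# finger tips: dark points near TCP below body
s=r.read_state()['ee_pos']; d=np.hypot(P[...,0]-s[0],P[...,1]-s[1]); 
m=(d<.06)&(P[...,2]>.14)&(P[...,2]<.25); q=P[m]
print(proj(c,[s,s+[0,0,.01]]))
for lo in np.arange(.15,.22,.005):
    k=q[(q[:,2]>lo)&(q[:,2]<=lo+.005)]
    if len(k): print(lo.round(3),len(k),k.mean(0).round(3),k.min(0).round(3),k.max(0).round(3))
# tab B refined in scene view
m=(u>225)&(u<270)&(v>200)&(v<240)&(P[...,2]>.1)&(P[...,2]<.14); q=P[m]
n,l,st,ce=cv2.connectedComponentsWithStats(m.astype(np.uint8))
for i in range(1,n):
    if st[i,4]>20: k=P[l==i]; print('tab',ce[i].round(),st[i,4],k.mean(0).round(4),k[:,2].max().round(3))
E
```

```text
time: 16.85
ee_pos: [0.5034, -0.3368, 0.181]
eef_rot: [0.778, -0.629, -0.0, -0.0]
ft_force: [-0.0, -0.7, -0.1]
width: 0.055
t 16.85 p [ 0.5034 -0.3368  0.181 ] jaw -77.92 tilt [0.0002 0.0011] w 0.055 F [-0.  -0.7 -0.1] q [-0.24  0.45  1.    1.6  -0.39  1.31 -0.54]
[[252.72905824 189.67853429]
 [252.46882493 186.20863933]]
0.19 12 [ 0.508 -0.345  0.193] [ 0.488 -0.369  0.191] [ 0.521 -0.302  0.195]
0.195 23 [ 0.505 -0.336  0.197] [ 0.486 -0.372  0.195] [ 0.521 -0.297  0.199]
0.2 30 [ 0.506 -0.331  0.202] [ 0.486 -0.369  0.2  ] [ 0.521 -0.298  0.205]
0.205 25 [ 0.506 -0.335  0.208] [ 0.485 -0.368  0.205] [ 0.523 -0.298  0.21 ]
0.21 21 [ 0.505 -0.335  0.212] [ 0.485 -0.367  0.21 ] [ 0.521 -0.299  0.215]
0.215 28 [ 0.507 -0.337  0.217] [ 0.486 -0.369  0.215] [ 0.52  -0.296  0.22 ]
0.22 31 [ 0.507 -0.334  0.222] [ 0.488 -0.371  0.22 ] [ 0.523 -0.295  0.225]
tab [254. 210.] 164 [ 0.5051 -0.3367  0.1207] 0.14
tab [239. 225.] 179 [ 0.5784 -0.3215  0.1209] 0.139
```

```bash
python3 -m creep '[{"x":-0.001,"y":-0.001,"z":-0.03,"spin":-0.2},{"x":-0.001,"y":-0.001,"z":-0.06,"spin":-0.2},{"x":-0.001,"y":-0.001,"z":-0.08,"spin":-0.2},{"x":-0.001,"y":-0.001,"z":-0.092,"spin":-0.2},{"x":-0.001,"y":-0.001,"z":-0.092,"spin":-0.2}]'; python3 st.py; python3 -m creep '[{"x":0,"y":0,"z":0,"spin":0},{"x":0,"y":0,"z":0,"spin":0},{"x":0,"y":0,"z":0,"spin":0},{"x":0,"y":0,"z":0,"spin":0},{"x":0,"y":0,"z":0,"spin":0},{"x":0,"y":0,"z":0,"spin":0}]' 0.01 20; python3 st.py
```

```text
time: 17.58
ee_pos: [0.5021, -0.3389, 0.0889]
eef_rot: [0.776, -0.631, -0.0, 0.0]
ft_force: [0.4, 0.2, -1.0]
width: 0.0549
t 17.57 p [ 0.5021 -0.3389  0.0889] jaw -78.26 tilt [-0.0004  0.0002] w 0.0549 F [ 0.4  0.2 -1. ] q [-0.19  0.54  0.93  1.7  -0.47  1.15 -0.49]
time: 18.32
ee_pos: [0.5023, -0.3395, 0.0893]
eef_rot: [0.776, -0.631, 0.0, 0.0]
ft_force: [0.2, -0.3, 2.7]
width: 0.0298
t 18.32 p [ 0.5023 -0.3395  0.0893] jaw -78.28 tilt [ 0.0005 -0.0005] w 0.0298 F [ 0.2 -0.3  2.7] q [-0.19  0.54  0.93  1.7  -0.47  1.15 -0.49]
```

```bash
python3 -m creep '[{"x":0,"y":0,"z":0,"spin":0},{"x":0,"y":0,"z":0.015,"spin":0},{"x":0,"y":0,"z":0.04,"spin":0},{"x":0,"y":0,"z":0.08,"spin":0},{"x":0,"y":0,"z":0.12,"spin":0},{"x":0,"y":0.01,"z":0.14,"spin":0},{"x":0.005,"y":0.05,"z":0.14,"spin":8},{"x":0.01,"y":0.09,"z":0.14,"spin":17},{"x":0.015,"y":0.12,"z":0.14,"spin":26},{"x":0.02,"y":0.145,"z":0.14,"spin":35},{"x":0.025,"y":0.16,"z":0.14,"spin":43},{"x":0.028,"y":0.17,"z":0.14,"spin":50.3}]' - 40; python3 st.py; python3 -m creep '[{"x":0,"y":0,"z":-0.04,"spin":0},{"x":0,"y":0,"z":-0.08,"spin":0},{"x":0,"y":0,"z":-0.11,"spin":0},{"x":0,"y":0,"z":-0.13,"spin":0},{"x":0,"y":0,"z":-0.14,"spin":0},{"x":0,"y":0,"z":-0.14,"spin":0}]'; python3 st.py
python3 - <<'E'
from h import *
c=grab('scene','scene8'); grab('top','top8'); P=cloud(c); v,u=np.mgrid[:480,:640]
s=r.read_state()['ee_pos']; d=np.hypot(P[...,0]-s[0],P[...,1]-s[1]); B=c['pixels'].astype(int)
m=(d<.06)&(P[...,2]>.012)&(P[...,2]<.14)&(B.min(-1)>110); print(m.sum(),P[m].mean(0).round(4),np.percentile(P[m][:,2],[1,99]).round(3))
q=P[m]; q=q-q.mean(0); print('normal',np.linalg.svd(q,full_matrices=False)[2][2].round(3), np.median(B[m],0))
E
```

```text
time: 19.82
ee_pos: [0.5299, -0.1671, 0.2285]
eef_rot: [0.971, -0.239, -0.001, -0.0]
ft_force: [-0.2, 0.1, -1.3]
width: 0.0295
t 19.82 p [ 0.5299 -0.1671  0.2285] jaw -27.61 tilt [-0.0012  0.0008] w 0.0295 F [-0.2  0.1 -1.3] q [-0.52  0.21  0.86  1.66 -0.17  1.35 -0.11]
time: 20.58
ee_pos: [0.5297, -0.1687, 0.0887]
eef_rot: [0.97, -0.242, -0.001, 0.0]
ft_force: [-0.1, 0.2, -2.2]
width: 0.0296
t 20.57 p [ 0.5297 -0.1687  0.0887] jaw -27.95 tilt [-0.0011  0.0001] w 0.0296 F [-0.1  0.2 -2.2] q [-0.45  0.36  0.81  1.83 -0.3   1.08 -0.02]
502 [ 0.5311 -0.165   0.0553] [0.024 0.085]
normal [ 0.468  0.883 -0.007] [181. 175. 163.]
```

```bash
python3 -m creep '[{"x":0,"y":0,"z":-0.006,"spin":0},{"x":0,"y":0,"z":-0.009,"spin":0},{"x":0,"y":0,"z":-0.0115,"spin":0},{"x":0,"y":0,"z":-0.0115,"spin":0}]' - 8; python3 st.py
```

```text
time: 21.18
ee_pos: [0.5304, -0.1693, 0.0781]
eef_rot: [0.97, -0.242, 0.0, -0.0]
ft_force: [-2.2, 1.0, 5.0]
width: 0.0298
t 21.18 p [ 0.5304 -0.1693  0.0781] jaw -27.98 tilt [0.0007 0.0003] w 0.0298 F [-2.2  1.   5. ] q [-0.44  0.38  0.8   1.83 -0.31  1.06 -0.01]
```

```bash
python3 -m creep '[{"x":0.0044,"y":0.0084,"z":0,"spin":0},{"x":0.0088,"y":0.0167,"z":-0.0005,"spin":0},{"x":0.0132,"y":0.0249,"z":-0.0022,"spin":0},{"x":0.0175,"y":0.0329,"z":-0.0047,"spin":0},{"x":0.0216,"y":0.0408,"z":-0.008,"spin":0},{"x":0.0256,"y":0.0483,"z":-0.012,"spin":0},{"x":0.0294,"y":0.0555,"z":-0.0168,"spin":0},{"x":0.033,"y":0.0623,"z":-0.0223,"spin":0},{"x":0.0364,"y":0.0687,"z":-0.0284,"spin":0},{"x":0.0364,"y":0.0687,"z":-0.0284,"spin":0}]' - 8; python3 st.py
cat > nrm.py <<'E'
from h import *
import sys
c=grab('scene',sys.argv[1]); P=cloud(c)
s=r.read_state()['ee_pos']; d=np.hypot(P[...,0]-s[0],P[...,1]-s[1]); B=c['pixels'].astype(int)
m=(d<.14)&(P[...,2]>s[2]-.09)&(P[...,2]<s[2]+.07)&(B.max(-1)-B.min(-1)<45)&(B.min(-1)>int(sys.argv[2]) if len(sys.argv)>2 else 90)
u=np.array([.468,.883,0]); m&=np.abs((P-s)@np.array([.883,-.468,0]))<.05
m&=P[...,2]>.012
n,l,st,ce=cv2.connectedComponentsWithStats(m.astype(np.uint8))
for i in range(1,n):
    if st[i,4]>60:
        q=P[l==i]; mu=np.median(q,0)
        for _ in range(3):
            nn=np.linalg.svd(q-q.mean(0),full_matrices=False)[2][2]; q=q[np.abs((q-q.mean(0))@nn)<.006]
        nn*=np.sign(nn@u); print(ce[i].round(),st[i,4],len(q),q.mean(0).round(4),'n',nn.round(3),'elev',np.degrees(np.arcsin(nn[2])).round(1),'az',np.degrees(np.arctan2(nn[1],nn[0])).round(1),'rel ee u,z',((q.mean(0)-s)@u).round(4),(q.mean(0)-s)[2].round(4),'bgr',np.median(B[l==i],0))
E
python3 nrm.py scene9
```

```text
time: 22.42
ee_pos: [0.5665, -0.0997, 0.0485]
eef_rot: [0.97, -0.241, -0.0, 0.0]
ft_force: [-0.5, 0.6, -1.7]
width: 0.0297
t 22.43 p [ 0.5665 -0.0997  0.0485] jaw -27.92 tilt [-0.0008  0.0001] w 0.0297 F [-0.5  0.6 -1.7] q [-0.51  0.46  0.75  1.81 -0.36  1.02 -0.11]
```

```bash
python3 -m creep '[{"x":0,"y":0,"z":0,"spin":0},{"x":0,"y":0,"z":0,"spin":0},{"x":0,"y":0,"z":0,"spin":0},{"x":0,"y":0,"z":0.02,"spin":0},{"x":0,"y":0,"z":0.05,"spin":0},{"x":0,"y":0,"z":0.09,"spin":0},{"x":0,"y":0,"z":0.12,"spin":0},{"x":0,"y":0,"z":0.12,"spin":0}]' - 60; python3 st.py
cat > back.py <<'E'
from h import *
import sys
s=r.read_state()['ee_pos']; u=np.array([.468,.884,0]); w=np.array([.884,-.468,0])
for cam in('top','scene'):
    c=grab(cam,cam+sys.argv[1]); P=cloud(c); d=P-s; a=d@u; b=d@w; z=d[...,2]
    m=(np.abs(b)<.05)&(a>-.12)&(a<.035)&(z>-.08)&(z<.07)&(P[...,2]>.03)&(c['z_map']>0)
    q=P[m]; a=a[m];b=b[m];z=z[m]; print(cam,len(q))
    # expected band: along z=a+k
    k=z-a; h,e=np.histogram(k,bins=np.arange(-.05,.16,.005)); print(dict(zip((e[:-1]*1000).round().astype(int).tolist(),h.tolist())))
    np.save('pics/pts_'+cam+sys.argv[1],np.c_[a,b,z])
    for lo in np.arange(-.12,.036,.01):
        t=(a>=lo)&(a<lo+.01)
        if t.sum()>5: print(round(lo,3),t.sum(),'z',np.percentile(z[t],[10,50,90]).round(3),'b',np.percentile(b[t],[3,97]).round(3))
E
python3 back.py A
```

```text
time: 23.48
ee_pos: [0.568, -0.1011, 0.1726]
eef_rot: [0.97, -0.242, 0.003, -0.001]
ft_force: [-0.2, -0.6, -2.6]
width: 0.0294
t 23.48 p [ 0.568  -0.1011  0.1726] jaw -28.0 tilt [0.0053 0.0004] w 0.0294 F [-0.2 -0.6 -2.6] q [-0.58  0.31  0.82  1.69 -0.24  1.24 -0.19]
top 395
{-50: 0, -45: 0, -40: 0, -35: 0, -30: 0, -25: 0, -20: 0, -15: 0, -10: 0, -5: 0, 0: 0, 5: 0, 10: 0, 15: 0, 20: 10, 25: 95, 30: 206, 35: 75, 40: 9, 45: 0, 50: 0, 55: 0, 60: 0, 65: 0, 70: 0, 75: 0, 80: 0, 85: 0, 90: 0, 95: 0, 100: 0, 105: 0, 110: 0, 115: 0, 120: 0, 125: 0, 130: 0, 135: 0, 140: 0, 145: 0, 150: 0}
-0.08 75 z [-0.045 -0.041 -0.035] b [-0.035  0.038]
-0.07 105 z [-0.038 -0.032 -0.026] b [-0.038  0.04 ]
-0.06 112 z [-0.029 -0.023 -0.017] b [-0.037  0.038]
-0.05 90 z [-0.02  -0.014 -0.008] b [-0.035  0.039]
-0.04 13 z [-0.009 -0.007 -0.001] b [0.014 0.04 ]
scene 556
{-50: 0, -45: 0, -40: 0, -35: 0, -30: 0, -25: 0, -20: 0, -15: 0, -10: 0, -5: 2, 0: 13, 5: 18, 10: 52, 15: 82, 20: 105, 25: 72, 30: 35, 35: 32, 40: 31, 45: 37, 50: 32, 55: 27, 60: 9, 65: 6, 70: 3, 75: 0, 80: 0, 85: 0, 90: 0, 95: 0, 100: 0, 105: 0, 110: 0, 115: 0, 120: 0, 125: 0, 130: 0, 135: 0, 140: 0, 145: 0, 150: 0}
-0.08 9 z [-0.05  -0.048 -0.044] b [-0.038  0.038]
-0.07 14 z [-0.046 -0.041 -0.035] b [-0.031  0.039]
-0.06 21 z [-0.036 -0.033 -0.025] b [-0.033  0.038]
-0.05 20 z [-0.027 -0.024 -0.02 ] b [-0.03   0.039]
-0.04 18 z [-0.019 -0.015 -0.008] b [-0.029  0.038]
-0.03 24 z [-0.01  -0.005  0.008] b [-0.025  0.039]
-0.02 45 z [0.002 0.006 0.011] b [-0.041  0.038]
-0.01 59 z [0.013 0.04  0.059] b [-0.023  0.027]
-0.0 177 z [0.015 0.042 0.061] b [-0.029  0.026]
0.01 160 z [0.025 0.039 0.06 ] b [-0.028  0.026]
0.02 9 z [0.033 0.035 0.036] b [-0.015  0.008]
```

```bash
cat > fit.py <<'E'
import numpy as np,sys
T=sys.argv[1]
for cam,sel in(('top',lambda q:(q[:,0]<-.03)),('scene',lambda q:(q[:,0]<-.012)&(q[:,2]-q[:,0]<.034))):
    q=np.load(f'pics/pts_{cam}{T}.npy'); q=q[sel(q)]
    for _ in range(3):
        mu=q.mean(0); n=np.linalg.svd(q-mu,full_matrices=False)[2][2]; n*=np.sign(n[2]); q=q[np.abs((q-mu)@n)<.008]
    # n ~ back normal (-s,0,c)
    th=np.degrees(np.arctan2(-n[0],n[2])); t=np.array([n[2],0,-n[0]])/np.hypot(n[0],n[2])
    e=(q-mu)@t; lo,hi=np.percentile(e,[.5,99.5])
    print(cam,len(q),'mean a,b,z',mu.round(4),'n',n.round(3),'plane elev from horiz',th.round(1),'lower edge a,z',(mu+lo*t)[[0,2]].round(4),'upper',(mu+hi*t)[[0,2]].round(4),'len',round(hi-lo,4),'rms',((q-mu)@n).std().round(4))
E
python3 fit.py A
python3 - <<'E'
from h import *
c=load('top6'); g=cv2.cvtColor(c['pixels'],6); v,u=np.mgrid[:480,:640]
m=(abs(u-277)<13)&(abs(v-207)<13)&(g<130); print(m.sum()); k=np.argwhere(m)[:,::-1].astype(np.float32)
w=onz(c,k,.02)[:,:2]*1000; print(w.mean(0),cv2.fitEllipse(w.astype(np.float32)), cv2.minAreaRect(w.astype(np.float32)))
for t in('scene6','top6'):
    c=load(t);P=cloud(c);B=c['pixels'].astype(int); m=(B.min(-1)>120)&(np.abs(P[...,2]-.02)<.006)&(np.hypot(P[...,0]-.6356,P[...,1]-.028)<.125)
    k=max(cv2.findContours(m.astype(np.uint8),0,1)[0],key=cv2.contourArea)[:,0]; print(t,cv2.minAreaRect(onz(c,k,.02)[:,:2].astype(np.float32)*1000))
E
```

```text
top 393 mean a,b,z [-0.0585  0.0028 -0.0263] n [-0.71  -0.004  0.705] plane elev from horiz 45.2 lower edge a,z [-0.0771 -0.045 ] upper [-0.0364 -0.004 ] len 0.0577 rms 0.0026
scene 142 mean a,b,z [-0.0383  0.0171 -0.0155] n [-0.699 -0.043  0.714] plane elev from horiz 44.4 lower edge a,z [-0.0736 -0.0501] upper [-0.0142  0.008 ] len 0.0832 rms 0.0024
26
[635.82969946  28.93383212] ((637.310302734375, 28.892635345458984), (47.833343505859375, 48.02716064453125), 149.78018188476562) ((636.3294067382812, 29.05997085571289), (48.111976623535156, 45.78413009643555), 89.06464385986328)
scene6 ((636.7220458984375, 30.26738739013672), (166.270751953125, 162.1934356689453), 62.1472282409668)
top6 ((635.5927734375, 28.264572143554688), (160.69627380371094, 158.86740112304688), 62.21735382080078)
```

```bash
python3 -m creep '[{"x":0.01,"y":0.02,"z":0.002,"spin":0},{"x":0.03,"y":0.055,"z":0.006,"spin":0},{"x":0.05,"y":0.095,"z":0.01,"spin":0},{"x":0.07,"y":0.13,"z":0.01,"spin":0},{"x":0.083,"y":0.157,"z":0.01,"spin":0},{"x":0.0905,"y":0.1705,"z":0.01,"spin":0},{"x":0.0905,"y":0.1705,"z":0.01,"spin":0},{"x":0.0905,"y":0.1705,"z":0.01,"spin":0},{"x":0.0905,"y":0.1705,"z":0.01,"spin":0}]'; python3 st.py; python3 back.py B >/dev/null; python3 fit.py B; python3 -c "
from h import *
c=load('sceneB');P=cloud(c)
print(proj(c,[[.6362,.0287,.16]]))
a=cv2.resize(c['pixels'][150:400,220:500],(672,600),interpolation=2);cv2.imwrite('pics/crop8.png',a)"; python3 chips.py topB
```

```text
time: 24.7
ee_pos: [0.6568, 0.0685, 0.1794]
eef_rot: [0.97, -0.243, 0.0, -0.0]
ft_force: [0.3, 0.1, -2.3]
width: 0.0293
t 24.7 p [0.6568 0.0685 0.1794] jaw -28.09 tilt [ 0.0002 -0.    ] w 0.0293 F [ 0.3  0.1 -2.3] q [-0.69  0.5   0.73  1.44 -0.34  1.33 -0.43]
top 554 mean a,b,z [-0.0532  0.0005 -0.0213] n [-0.698 -0.001  0.716] plane elev from horiz 44.3 lower edge a,z [-0.0776 -0.045 ] upper [-0.03    0.0013] len 0.0664 rms 0.0029
scene 103 mean a,b,z [-0.0315  0.0336 -0.0047] n [-0.687 -0.045  0.726] plane elev from horiz 43.4 lower edge a,z [-0.0728 -0.0438] upper [-0.011   0.0147] len 0.0852 rms 0.0025
[[343.26446605 277.60497222]]
topB [266. 115.] 15 xyz [0.925 0.06  0.013] stand 0.243 0.162 bgr [ 60.  79. 211.]
topB [278. 126.] 92 xyz [0.888 0.019 0.018] stand 0.226 0.105 bgr [ 48.  53. 131.]
topB [362. 170.] 83 xyz [ 0.747 -0.233  0.013] stand 0.217 -0.179 bgr [105. 157. 194.]
topB [255. 237.] 19 xyz [0.546 0.094 0.009] stand -0.111 0.016 bgr [115. 115. 117.]
topB [271. 246.] 49 xyz [0.518 0.045 0.009] stand -0.111 -0.04 bgr [ 96. 158. 235.]
topB [304. 275.] 110 xyz [ 0.43  -0.052  0.013] stand -0.144 -0.167 bgr [129. 192. 228.]
topB [300. 288.] 124 xyz [ 0.392 -0.04   0.013] stand -0.184 -0.173 bgr [ 90. 128. 156.]
```

View pics/crop8.png

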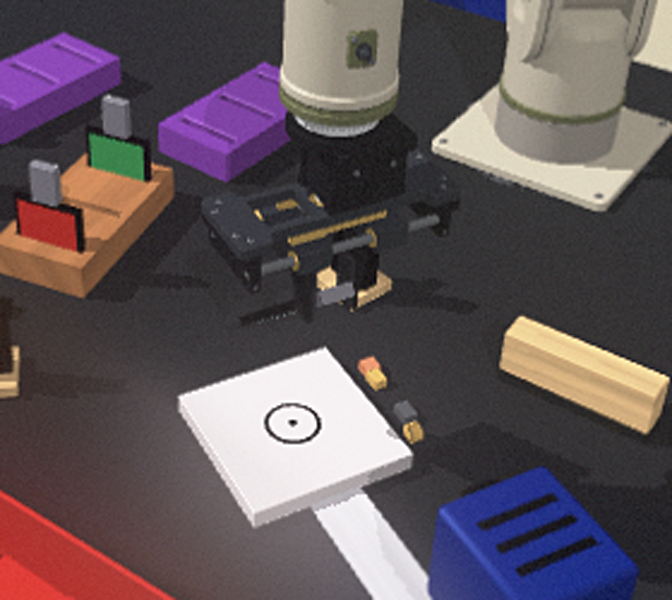

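```bash
python3 -m creep '[{"x":0.001,"y":0.002,"z":0,"spin":0},{"x":0.001,"y":0.002,"z":0,"spin":0},{"x":0.001,"y":0.002,"z":0,"spin":0},{"x":0.001,"y":0.002,"z":0,"spin":0}]'; python3 st.py; for i in C D E F G H; do python3 back.py $i >/dev/null; python3 fit.py $i | cut -c1-160; done; python3 st.py
```

```text
time: 25.3
ee_pos: [0.658, 0.0719, 0.1792]
eef_rot: [0.97, -0.242, 0.0, 0.0]
ft_force: [-0.2, -0.3, -2.1]
width: 0.0295
t 25.3 p [0.658  0.0719 0.1792] jaw -27.98 tilt [ 0.0001 -0.0001] w 0.0295 F [-0.2 -0.3 -2.1] q [-0.69  0.51  0.73  1.43 -0.34  1.33 -0.43]
top 561 mean a,b,z [-0.053   0.0005 -0.0213] n [-0.695 -0.002  0.719] plane elev from horiz 44.0 lower edge a,z [-0.0782 -0.0456] upper [-0.0282  0.0026] len 0.
scene 101 mean a,b,z [-0.0327  0.0346 -0.0056] n [-0.68   0.024  0.733] plane elev from horiz 42.8 lower edge a,z [-0.0743 -0.0442] upper [-0.0139  0.0118] len 
top 563 mean a,b,z [-0.053   0.0005 -0.0213] n [-0.698  0.005  0.716] plane elev from horiz 44.3 lower edge a,z [-0.0775 -0.0452] upper [-0.029  0.002] len 0.06
scene 101 mean a,b,z [-0.0324  0.0344 -0.0052] n [-0.671  0.064  0.738] plane elev from horiz 42.3 lower edge a,z [-0.0745 -0.0435] upper [-0.014   0.0115] len 
top 561 mean a,b,z [-0.0531  0.0004 -0.021 ] n [-0.699  0.002  0.715] plane elev from horiz 44.4 lower edge a,z [-0.0777 -0.0451] upper [-0.0285  0.0031] len 0.
scene 103 mean a,b,z [-0.0321  0.03
[... 529 characters left out ...]
from horiz 43.8 lower edge a,z [-0.0772 -0.0446] upper [-0.0297  0.001 ] len 0.
scene 100 mean a,b,z [-0.032   0.0347 -0.005 ] n [-0.681  0.032  0.731] plane elev from horiz 43.0 lower edge a,z [-0.075 -0.045] upper [-0.0128  0.013 ] len 0.
top 559 mean a,b,z [-0.0531  0.0008 -0.0211] n [-0.696 -0.008  0.718] plane elev from horiz 44.1 lower edge a,z [-0.077  -0.0443] upper [-0.0293  0.0019] len 0.
scene 103 mean a,b,z [-0.0322  0.0344 -0.0051] n [-0.681  0.024  0.732] plane elev from horiz 42.9 lower edge a,z [-0.0757 -0.0455] upper [-0.011   0.0147] len 
t 25.9 p [0.658  0.072  0.1792] jaw -27.98 tilt [0.0001 0.    ] w 0.0295 F [-1.3 -0.2 -1.7] q [-0.69  0.51  0.73  1.43 -0.34  1.33 -0.43]
```

```bash
python3 -c "
from bench import r
print(r.close_job())"
```

```text
the job is handed in; nothing more can be done
None
```

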